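# Index the bottle caddy and take out the glue

### The arm

A 7-joint arm with a two-finger parallel gripper is mounted at the origin on a cart in front of the work surface, level with it; the furniture and walls round the work are solid. World frame = base frame: x ahead of the robot, y to its left, z up, the work surface at z = 0. Lengths are in m, angles in rad, forces in N, time in s.
With the tool pointing down it reaches from about 0.4 to 0.85 m from the base axis. Payload 4.4 kg.
Tool frame: the origin (TCP) lies midway between the tips of the shut fingers; the grasp point (between the pads) lies 19 mm behind it; z points along the fingers, y is the line along which they close (so a half turn about z gives the same grasp; the last joint's range is limited). The gripper opens to 94 mm and grips with 3 to 60 N. Pads are 16 mm wide; open, the fingers measure 119 mm over their backs; the gripper's body (75 mm by 177 mm) begins 78 mm behind the grasp point.
Start: joints at [1.053, 0.628, 0.038, 1.517, -0.027, 0.996, -0.02], TCP at [0.284, -0.585, 0.205] pointing down, gripper open.
Joint ranges: [-3.06, 3.06], [-0.37, 2.12], [-1.25, 1.32], [0.18, 2.47], [-1.1, 4.24], [0.23, 1.98], [-2.94, 2.94]. Speed limits (rad/s): [2.57, 2.57, 3.14, 3.14, 3.14, 3.14, 3.14].

### API

Orientations are given as a rotation vector (axis times angle).
In Python, from rig import sensors, imaging, manip gives the robot as it stands.
- The arm moves only by the tool arm_command, never from a script. Its argument "motion" is a list of rows, each a list of 7 numbers: the opening, from -1 (shut) to 1 (fully open), then the shift along the tool's x, y, z in mm, then the turn, a rotation vector about the tool's x, y, z in degrees. In form: [[jaw, x, y, z, ax, ay, az], ...]. A call has 1 to 10 rows; each row is the pose to reach, as a shift and turn from the pose commanded when the call began, along the tool's axes at that moment; what a row does not reach only later rows make up. A row lasts 1/8 s, in which the tool goes at most 62.5 mm and 10.7 degrees, less where a joint would pass 70% of its speed; a pose out of reach is approached as far as the arm can. A call with a gripper value outside its range is refused whole. The fingers move at their own pace and stop on an object; "squeeze" is the grip in N (left out, the last holds). Time passes only in rows, so rows that repeat a pose let the fingers close. It gives the time, the measured TCP pose, the force, the opening and the grip force at its end, in the units of the state.
- sensors.read_state(): the state, without advancing time (a new reading comes with each control period).
- imaging.read_camera(name): name is "scene" or "top" or "wrist"; returns the picture (400x640x3 uint8, red, green, blue); there is no depth.
- imaging.calibration(name): a dict with "fovy" (degrees; the focal length in pixels is half the picture's height over the tangent of half this angle, whatever the lens; pixels are square), "cx", "cy" (the principal point, pixels), "dist_coeffs" ([k1, k2, p1, p2, k3] as OpenCV has them; the pictures are not rectified), "rvec" (rotation vector, rad) and "tvec" (3), from world to camera coordinates, as OpenCV has them; the wrist camera has in their place "mount" (4x4, takes a point from camera to tool coordinates, whose origin is the TCP and whose axes are the flange's). Camera axes: x right, y down, z forward; pixel columns grow to the right and rows downward; lengths in m; the calibration is good to about 2 mm. A picture is of the moment at which its call begins: read the wrist's pose just before it. calibration takes no time and is no camera call.
- manip.sign_off(): hands the job in; it is judged then, once.
The state is a dict: "time_s": time; "qpos": joint angles; "qd": joint speeds; "joint_efforts": joint torques, N m; "ee_pos": TCP position; "tcp_rot": TCP orientation; "contact_force": force on the tool from outside, world axes, zero at the start; "moment": the same for the moment, N m; "opening": finger opening in m; "gripper_force": force on a finger pad.
Only numpy, scipy, OpenCV 4.12 (cv2) and the standard library are available. Lean on these libraries where they do the work, as an engineer would, in place of code of your own. Each camera call takes 0.05 s, during which the arm holds its last target. There are 200 camera calls.

### The job

Fetch the red-capped glue bottle from the rotary caddy: press the knob on top down to free the turntable, turn it until the glue stands at the caddy's front opening, and let the knob spring up so that it locks there. Then lift the glue out through the opening and set it down gently, upright, in the middle of the rusty tin lid, leaving the three paint pots standing in their cups.

Things in the scene. Friction and masses are not known exactly. Their poses are not given: they have to be found in the camera images.
- caddy_base: Fixed round black base of the rotary caddy, 276 mm across; origin at the centre of its underside, on the table; z up along the turning axis. Its own -x points to the front, marked by a small orange block on the rim. A clear guard, 150 mm high and 133 mm from the axis, stands all round except 58 degrees to either side of the front.
- carousel (a joint): Angle of the turntable with cups, column, dish and knob, which turn together: 0 at the start, positive counter-clockwise from above. It locks at every multiple of 72 degrees (1.257 rad) with 1.5 degrees of play; a cup then stands at the front. Free, it has 0.04 N m of friction.
- index_knob (a joint): How far the knob is pressed: 0 up (turntable locked), 0.010 m fully down. Its spring pushes back with 4 N when up and 9 N fully down. The turntable is free from 7 mm down; keep the knob down while turning. Let go within about 8 degrees of a locking position, it springs up and centres the turntable.
- knob_grip (a point): Point on the axis of the black ribbed knob with orange cap on top of the caddy, 10 mm below the knob's top; 246 mm above the table when up. The knob is 46 mm in diameter and 34 mm high (its underside 24 mm below this point). The dish's rim lies 40 mm below this point when the knob is up.
- dish (a point): Centre of the blue dish's underside, 196 mm above the table, on the turning axis, above a 68 mm thick column. The dish is 128 mm across and 10 mm high and overhangs the inner side of the bays: a bottle standing in a cup is gripped with the tool leaning outwards, 20 to 45 degrees, and moves outwards as it is lifted.
- front_bay (a point): Centre of the floor of the cup position at the front opening, 22 mm above the table and 88 mm from the axis. The turntable has five such grey cups, 72 degrees apart, 61 mm wide inside, with 42 mm high walls (top 64 mm above the table). One cup is empty at the start.
- glue_mid (a point): Middle of the white glue bottle with red pointed cap, 164 mm tall: half-way up on its axis (82 mm above its foot), z up along the bottle. Oval body 47 mm (own x) by 58 mm (own y), up to 132 mm above its foot, then the 28 mm wide cap. It stands loose in a cup that is one or two places from the front; about 0.2 kg.
- pot_black: Paint pot with black paint and black flip lid, 61x50x55 mm, loose in a cup of the caddy; origin at its foot.
- pot_green: Paint pot with olive paint and white flip lid, 54x44x61 mm, loose in the front cup at the start; origin at its foot.
- pot_rust: Paint pot with rust-brown paint and white flip lid, 61x50x55 mm, in a cup of the caddy; origin at its foot.
- coaster_top (a point): Centre of the top of the rusty round tin lid, 86 mm across and 10 mm thick, lying loose on the table right of the caddy; top 10 mm above the table.

How it is judged:
By the outcome, as a careful person would: the job done as asked, in the order asked, and still so for the second after the job is handed in, with the robot touching nothing.
It also fails if it takes over 70 s, if anything falls off the work surface, if the arm or the gripper's body presses on something with over 40 N, if the wrist force passes 120 N, or if a joint passes its speed limit or range.

## Working session

There is one attempt and no reset: what is moved stays moved. The work goes in short steps, Python scripts to look and compute and a tool call to move; the robot and the scene stay as the last step left them, time stands still between calls to the robot, and variables do not carry over. Pictures are saved under pics/ and viewed, at most 10 in all, crops included, and the job is handed in when it is done.

Besides the shell and the picture viewer there is one more tool, called after ">>>" as a command line: name --pt "numbers of a row" for each row, then --argument value for the rest. arm_command: Moves the arm, as the interface text tells. Its arguments: {"type":"object","properties":{"motion":{"type":"array"},"squeeze":{"type":"number"}},"required":["motion"]}

```bash
mkdir -p pics; ls
python3 - <<'E'
from rig import sensors, imaging
import cv2,numpy as np
s=sensors.read_state(); print({k:np.round(v,3) for k,v in s.items()})
for n in ["scene","top","wrist"]:
    c=imaging.calibration(n); print(n,{k:np.round(v,4).tolist() for k,v in c.items()})
a=imaging.read_camera("scene");b=imaging.read_camera("top")
cv2.imwrite("pics/s0.png",a[:,:,::-1]);cv2.imwrite("pics/t0.png",b[:,:,::-1])
E
```

```text
pics
{'time_s': np.float64(0.0), 'qpos': array([ 1.053,  0.629,  0.038,  1.518, -0.027,  0.996, -0.02 ]), 'qd': array([-0.001,  0.   , -0.   ,  0.001, -0.001, -0.001,  0.001]), 'joint_efforts': array([ 0.0000e+00, -5.4973e+01,  1.1430e+00, -1.8663e+01, -5.2000e-02,
        2.4000e-02,  0.0000e+00]), 'ee_pos': array([ 0.283, -0.584,  0.205]), 'tcp_rot': array([-3.06e+00, -7.03e-01,  1.00e-03]), 'contact_force': array([-0.619,  0.214, -0.036]), 'moment': array([ 0.015, -0.019,  0.031]), 'gripper_force': np.float64(0.0), 'opening': np.float64(0.094)}
scene {'fovy': 57.7459, 'cx': 320.5348, 'cy': 198.5973, 'dist_coeffs': [0.0132, 0.0, 0.0, 0.0, 0.0], 'rvec': [1.1816, -2.4266, 0.9057], 'tvec': [0.3774, 0.3796, 0.7855]}
top {'fovy': 46.8797, 'cx': 322.602, 'cy': 200.4163, 'dist_coeffs': [-0.0397, 0.0, 0.0, 0.0, 0.0], 'rvec': [1.8288, -2.3174, 0.3265], 'tvec': [0.1883, 0.5182, 1.045]}
wrist {'fovy': 59.2414, 'cx': 323.0382, 'cy': 200.273, 'dist_coeffs': [-0.0362, 0.0, 0.0, 0.0, 0.0], 'mount': [[0.0003, -0.9705, -0.2412, 0.0697], [1.0, 0.0004, -0.0003, 0.0006], [0.0004, -0.2412, 0.9705, -0.1797], [0.0, 0.0, 0.0, 1.0]]}
```

View pics/s0.png

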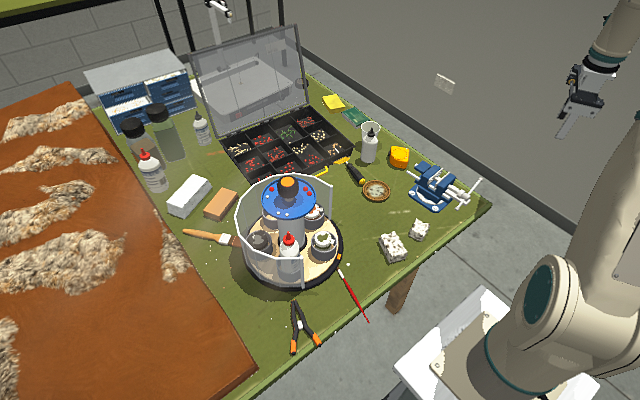

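View pics/t0.png

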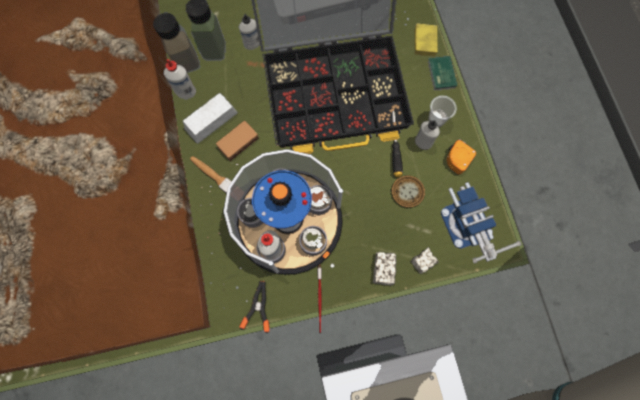

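The scene and top views show the caddy: orange knob cap at scene (288,183) / top (280,193), the glue's red cap at scene (289,240) / top (267,240), the orange front block at top (326,255), and the rusty lid at scene (376,190) / top (408,191). The glue is one place clockwise or counter-clockwise from the front; I'll measure that.

```bash
cat > h.py <<'E'
import numpy as np,cv2
from rig import sensors,imaging
from scipy.spatial.transform import Rotation as R
def cam(n,s=None):
    c=imaging.calibration(n); f=200/np.tan(np.radians(c["fovy"])/2)
    K=np.array([[f,0,c["cx"]],[0,f,c["cy"]],[0,0,1]]); d=np.array(c["dist_coeffs"])
    if "mount" in c:
        T=np.eye(4);T[:3,:3]=R.from_rotvec(s["tcp_rot"]).as_matrix();T[:3,3]=s["ee_pos"]
        M=T@np.array(c["mount"]); return K,d,M[:3,:3],M[:3,3]
    A=R.from_rotvec(np.ravel(c["rvec"])).as_matrix().T; return K,d,A,-A@np.ravel(c["tvec"])
def ray(n,px,s=None):
    K,d,A,o=cam(n,s); u=cv2.undistortPoints(np.array([[px]],float),K,d)[0,0]
    v=A@[u[0],u[1],1]; return o,v/np.linalg.norm(v)
def onz(n,px,z,s=None):
    o,v=ray(n,px,s); return o+v*(z-o[2])/v[2]
def tri(*rs):
    P=[np.eye(3)-np.outer(v,v) for o,v in rs]
    return np.linalg.solve(sum(P),sum(p@o for p,(o,v) in zip(P,rs)))
def blob(img,lo,hi,roi):
    x0,y0,x1,y1=roi; h=cv2.cvtColor(img,cv2.COLOR_RGB2HSV)[y0:y1,x0:x1]
    m=cv2.inRange(h,np.array(lo),np.array(hi)); n,l,st,c=cv2.connectedComponentsWithStats(m)
    i=1+np.argmax(st[1:,4]); return c[i]+[x0,y0],st[i]+[x0,y0,0,0,0]
E
python3 - <<'E'
from h import *
I={n:cv2.imread(f"pics/{n[0]}0.png")[:,:,::-1].copy() for n in("scene","top")}
k=[("scene",(270,172,305,200)),("top",(265,180,297,208))]
P=[]
for n,r in k:
    c,st=blob(I[n],(8,150,100),(22,255,255),r); print("cap",n,c,st); P.append(ray(n,c)); print(onz(n,c,.256))
print(tri(*P))
c,st=blob(I["top"],(8,150,100),(22,255,255),(315,245,335,265)); print("block",c,st,onz("top",c,.02))
P=[]
for n,r in [("scene",(278,230,300,252)),("top",(255,230,282,252))]:
    c,st=blob(I[n],(0,150,100),(6,255,255),r); print("glue",n,c,st); P.append(ray(n,c)); print(onz(n,c,.165))
print(tri(*P))
for n,px in [("scene",(376,190)),("top",(408,191.5))]: print("lid",onz(n,px,.01))
for n,px in [("scene",(323,243)),("top",(313,238))]: print("green",onz(n,px,.075))
E
```

```text
cap scene [286.92857143 181.3125    ] [281 177  13  10 112]
[0.53785909 0.15405428 0.256     ]
cap top [279.40837696 191.0052356 ] [272 184  16  15 191]
[0.53625318 0.15549765 0.256     ]
[0.53535144 0.15548665 0.25899558]
block [325.84375 254.34375] [323 251   7   7  32] [0.4263155  0.08351205 0.02      ]
glue scene [288.1875     239.10714286] [283 231  12  15 112]
[0.4644209  0.20835298 0.165     ]
glue top [266.78494624 239.        ] [262 234  11  11  93]
[0.46563312 0.20669488 0.165     ]
[0.4665195  0.20702509 0.16132596]
lid [ 0.53973559 -0.16308217  0.01      ]
lid [ 0.53724788 -0.16159053  0.01      ]
green [0.4545501  0.11499839 0.075     ]
green [0.46252273 0.10645043 0.075     ]
```

```bash
cat >> h.py <<'E'
def rot(yaw,lean):  # tool x heading yaw (deg), z down, leaned about tool y
    c,s=np.cos(np.radians(yaw)),np.sin(np.radians(yaw))
    return R.from_matrix(np.array([[c,s,0],[s,-c,0],[0,0,-1]]))*R.from_euler("y",lean,degrees=True)
def go(pts,yaw=None,lean=0,s=None):
    s=s or sensors.read_state(); r0=R.from_rotvec(s["tcp_rot"])
    for p in pts: print("shift mm",np.round(r0.inv().apply(np.array(p)-s["ee_pos"])*1000,1))
    if yaw is not None: print("turn deg",np.round(np.degrees((r0.inv()*rot(yaw,lean)).as_rotvec()),1))
    x=r0.as_matrix()[:,0]; print("tool x heading",np.round(np.degrees(np.arctan2(x[1],x[0])),1),"pos",s["ee_pos"].round(4),"t",round(s["time_s"],2),"q",s["qpos"].round(2))
E
python3 -c "
from h import *
go([(.3,-.55,.40),(.45,-.2,.4),(.536,.155,.36)],26)"
```

```text
shift mm [  29.7  -23.9 -195.3]
shift mm [ 317.5 -273.3 -194.9]
shift mm [ 549.8 -555.1 -154.4]
turn deg [-0.1  0.  -0.1]
tool x heading 25.9 pos [ 0.2836 -0.5842  0.2047] t 0.1 q [ 1.05  0.63  0.04  1.52 -0.03  1.   -0.02]
```

>>> arm_command --pt "1 10 -8 -60 0 0 0" --pt "1 20 -16 -120 0 0 0" --pt "1 30 -24 -170 0 0 0" --pt "1 65 -54 -195 0 0 0" --pt "1 105 -90 -195 0 0 0" --pt "1 145 -125 -195 0 0 0" --pt "1 190 -160 -195 0 0 0" --pt "1 230 -200 -195 0 0 0" --pt "1 275 -235 -195 0 0 0" --pt "1 318 -273 -195 0 0 0"

```text
time_s: 1.35
ee_pos: [0.4511, -0.1986, 0.4003]
tcp_rot: [-3.062, -0.703, 0.0]
contact_force: [0.4, -0.6, -0.0]
opening: 0.0937
gripper_force: 0.0
```

>>> arm_command --pt "1 33 -40 0 0 0 0" --pt "1 66 -80 0 0 0 0" --pt "1 99 -120 0 0 0 0" --pt "1 132 -160 0 0 0 0" --pt "1 165 -200 0 0 0 0" --pt "1 198 -240 5 0 0 0" --pt "1 232 -282 10 0 0 0" --pt "1 232 -282 20 0 0 0" --pt "1 232 -282 20 0 0 0"

```text
time_s: 2.48
ee_pos: [0.5357, 0.1536, 0.3792]
tcp_rot: [3.061, 0.703, -0.005]
contact_force: [-0.6, -1.3, -0.7]
opening: 0.094
gripper_force: 0.0
```

Run:
```python
from h import *
s=sensors.read_state(); im=imaging.read_camera("wrist"); cv2.imwrite("pics/w1.png",im[:,:,::-1])
go([(.536,.155,.36)],26,s=s)
c,st=blob(im,(8,150,100),(22,255,255),(150,50,500,400)); print(c,st,onz("wrist",c,.256,s))
```

```text
shift mm [ 1.  -1.2 19.2]
turn deg [ 0.   0.2 -0.1]
tool x heading 25.9 pos [0.5357 0.1536 0.3792] t 2.48 q [-0.13  0.36 -0.29  1.5   0.11  1.3  -1.55]
[159.66978193  92.63914849] [ 150   50   32  120 1926] [0.55427502 0.31320081 0.256     ]
```

View pics/w1.png

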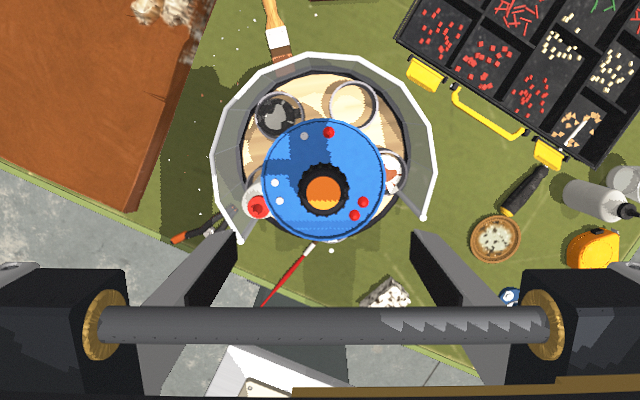

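The wrist view shows the knob's orange cap at (323,191), the glue's red cap at (257,206) by the guard's end, the pots, an empty cup at (352,103), and the lid at (495,238).

Run:
```python
from h import *
s=sensors.read_state(); im=cv2.imread("pics/w1.png")[:,:,::-1].copy()
c,st=blob(im,(8,120,80),(22,255,255),(295,160,355,220)); p=onz("wrist",c,.256,s); print(c,st,p)
print("lid",onz("wrist",(495,239),.01,s),"dish",onz("wrist",(323,180),.206,s))
go([(p[0],p[1],.25),(p[0],p[1],.229)],26,s=s)
```

```text
[322.97772277 190.64480198] [306 176  35  34 808] [0.53882014 0.1536842  0.256     ]
lid [ 0.54056803 -0.16513033  0.01      ] dish [0.53888835 0.15367589 0.206     ]
shift mm [  3.    0.4 130. ]
shift mm [  3.    0.4 151. ]
turn deg [ 0.   0.1 -0.2]
tool x heading 25.8 pos [0.5361 0.153  0.38  ] t 2.52 q [-0.13  0.36 -0.29  1.5   0.11  1.3  -1.55]
```

>>> arm_command --pt "1 2 -0.5 50 0 0 0" --pt "1 2 -0.5 100 0 0 0" --pt "1 2 -0.5 130 0 0 0" --pt "1 2 -0.5 150 0 0 0" --pt "1 2 -0.5 150 0 0 0" --pt "-1 2 -0.5 150 0 0 0" --pt "-1 2 -0.5 150 0 0 0" --pt "-1 2 -0.5 150 0 0 0" --pt "-1 2 -0.5 150 0 0 0" --pt "-1 2 -0.5 150 0 0 0" --squeeze 30

```text
time_s: 3.78
ee_pos: [0.5379, 0.156, 0.2306]
tcp_rot: [-3.062, -0.704, -0.0]
contact_force: [0.2, -1.2, -0.4]
opening: 0.0476
gripper_force: 0.0
```

>>> arm_command --pt "-1 0 0 0 0 0 0" --pt "-1 0 0 0 0 0 0" --pt "-1 0 0 0 0 0 0"

```text
time_s: 4.15
ee_pos: [0.5384, 0.155, 0.2306]
tcp_rot: [3.061, 0.702, 0.001]
contact_force: [1.5, -3.9, 0.6]
opening: 0.0447
gripper_force: 30.0
```

Gripped. Press down 10 mm.

>>> arm_command --pt "-1 0 0 3 0 0 0" --pt "-1 0 0 6 0 0 0" --pt "-1 0 0 9 0 0 0" --pt "-1 0 0 10 0 0 0" --pt "-1 0 0 10 0 0 0"

```text
time_s: 4.78
ee_pos: [0.5385, 0.155, 0.2212]
tcp_rot: [3.061, 0.702, 0.002]
contact_force: [0.0, -6.1, 7.8]
opening: 0.0445
gripper_force: 30.0
```

>>> arm_command --pt "-1 0 0 1 0 0 0" --pt "-1 0 0 1 0 0 -4" --pt "-1 0 0 1 0 0 -10" --pt "-1 0 0 1 0 0 -17" --pt "-1 0 0 1 0 0 -24" --pt "-1 0 0 1 0 0 -31" --pt "-1 0 0 1 0 0 -38" --pt "-1 0 0 1 0 0 -45" --pt "-1 0 0 1 0 0 -50" --pt "-1 0 0 1 0 0 -50"

```text
time_s: 6.02
ee_pos: [0.5372, 0.1561, 0.2205]
tcp_rot: [-2.477, -1.932, 0.001]
contact_force: [-1.9, -3.5, 11.1]
opening: 0.0441
gripper_force: 30.0
```

Run:
```python
from h import *
s=sensors.read_state(); im=imaging.read_camera("top"); cv2.imwrite("pics/t2.png",im[:,:,::-1])
go([],s=s);print(s["contact_force"],s["moment"])
c,st=blob(im,(0,150,100),(6,255,255),(255,225,335,262)); p=onz("top",c,.165); print(c,st,p,np.degrees(np.arctan2(p[1]-.154,p[0]-.538))%360)
cv2.imwrite("pics/t2c.png",cv2.resize(im[120:310,180:440,::-1],None,fx=2,fy=2))
```

```text
tool x heading 75.9 pos [0.5372 0.1561 0.2205] t 6.03 q [ 0.    0.52 -0.51  1.75  0.3   0.96 -0.87]
[-1.867765   -3.47135063 11.11266547] [-0.94333076  0.53291534 -0.04224821]
[300.75581395 238.96511628] [296 234  11  11  86] [0.44865925 0.13514681 0.165     ] 191.9160501627811
```

View pics/t2c.png

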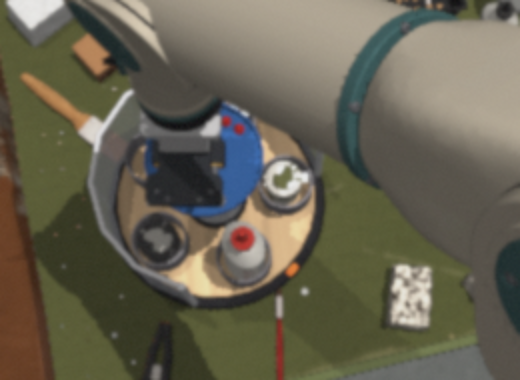

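The crop shows the turntable has followed: the glue (crop (243,238)) is now near the opening, with the orange block at (292,270) still about 22° ahead.

>>> arm_command --pt "-1 0 0 0 0 0 -4" --pt "-1 0 0 0 0 0 -10" --pt "-1 0 0 0 0 0 -16" --pt "-1 0 0 0 0 0 -20" --pt "-1 0 0 0 0 0 -22" --pt "-1 0 0 0 0 0 -22" --pt "-1 0 0 -4 0 0 -22" --pt "-1 0 0 -7 0 0 -22" --pt "-1 0 0 -10 0 0 -22" --pt "-1 0 0 -10 0 0 -22"

```text
time_s: 7.32
ee_pos: [0.5364, 0.1561, 0.2293]
tcp_rot: [-2.062, -2.368, 0.003]
contact_force: [-3.1, -2.0, 4.0]
opening: 0.0443
gripper_force: 30.0
```

>>> arm_command --pt "0 0 0 0 0 0 0" --pt "1 0 0 0 0 0 0" --pt "1 0 0 0 0 0 0" --pt "1 0 0 0 0 0 0" --pt "1 0 0 0 0 0 0" --pt "1 0 0 0 0 0 0" --pt "1 0 0 -40 0 0 0" --pt "1 0 0 -90 0 0 0" --pt "1 0 0 -140 0 0 0" --pt "1 0 0 -190 0 0 0"

```text
time_s: 8.57
ee_pos: [0.5377, 0.1559, 0.4213]
tcp_rot: [2.063, 2.369, 0.001]
contact_force: [1.2, -0.3, -0.1]
opening: 0.094
gripper_force: 0.0
```

Run:
```python
from h import *
s=sensors.read_state(); im=imaging.read_camera("scene"); cv2.imwrite("pics/s3.png",im[:,:,::-1])
t=imaging.read_camera("top")
w=imaging.read_camera("wrist"); cv2.imwrite("pics/w3.png",w[:,:,::-1])
P=[]
for n,i,r in [("scene",im,(270,215,340,275)),("top",t,(285,225,345,275))]:
    c,st=blob(i,(0,150,100),(6,255,255),r); p=onz(n,c,.165); P.append(ray(n,c)); print(c,st,p)
p=tri(*P);print(p,np.degrees(np.arctan2(p[1]-.154,p[0]-.538))%360)
go([],s=s)
k=np.vstack([np.hstack([cv2.resize(x,None,fx=2,fy=2) for x in (im[150:310,220:360],t[150:310,210:350])])])
cv2.imwrite("pics/k3.png",k[:,:,::-1])
```

```text
[323.96296296 218.48148148] [319 215  11   9  81] [0.46067097 0.10907448 0.165     ]
[311.96153846 229.29487179] [307 225  11  10  78] [0.46385971 0.10672154 0.165     ]
[0.46483616 0.10622382 0.15866495] 213.14464280538488
tool x heading 97.9 pos [0.5377 0.1559 0.4213] t 8.57 q [ 0.1   0.39 -0.67  1.4   0.24  1.43 -0.43]
```

View pics/k3.png

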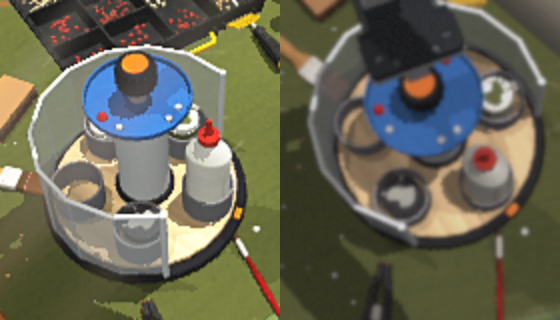

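The crop (scene left, top right) shows the glue standing in the front cup by the orange block (scene crop (208,150), top crop (486,175)), the knob free and up, and all pots in their cups.

Run:
```python
from h import *
k=cv2.imread("pics/k3.png")[:,:,::-1].copy()
P=[];Q=[]
for n,off,r,r2 in [("scene",(220,150),(190,110,240,160),(105,45,160,85)),("top",(210-140,150),(465,140,505,175),(395,65,440,110))]:
    c,st=blob(k,(0,150,100),(6,255,255),r); px=(c-.5)/2+off; P.append(ray(n,px)); print(st,px,onz(n,px,.165))
    c,st=blob(k,(8,150,100),(22,255,255),r2); px=(c-.5)/2+off; Q.append(ray(n,px)); print(" knob",st,px,onz(n,px,.256))
p=tri(*P);print(p,np.degrees(np.arctan2(p[1]-.154,p[0]-.538))%360, "knob",tri(*Q))
yaw,lean=34,38
g=np.array([.4655,.1045,.118]); z=rot(yaw,lean).apply([0,0,1]); tcp=g+.019*z
print("tcp",tcp); go([tcp-.14*z,tcp],yaw,lean)
```

```text
[198 120  22  27 409] [323.91259169 217.12286064] [0.46387705 0.10666115 0.165     ]
 knob [121  53  28  21 455] [286.92692308 181.22142857] [0.5380881  0.15389918 0.256     ]
[474 149  21  21 319] [311.92711599 229.09796238] [0.46430371 0.10669516 0.165     ]
 knob [404  75  32  23 507] [279.99063116 193.12475345] [0.5315984  0.15528244 0.256     ]
[0.46424147 0.10657724 0.16464022] 212.73883179136033 knob [0.53077683 0.15635397 0.26300902]
tcp [0.47519772 0.1110412  0.1030278 ]
shift mm [ -74.9 -148.   207.8]
shift mm [-37.1 -71.2 318.6]
turn deg [-20.9  33.7  61.5]
tool x heading 97.9 pos [0.5389 0.1569 0.4221] t 8.72 q [ 0.1   0.39 -0.67  1.4   0.24  1.43 -0.43]
```

Run:
```python
from h import *
yaw,lean=32.5,38
g=np.array([.464,.1066,.118]); z=rot(yaw,lean).apply([0,0,1]); tcp=g+.019*z
print("tcp",tcp,z); go([(tcp-.15*z)*[1,1,0]+[0,0,.42],tcp-.15*z],yaw,lean)
```

```text
tcp [0.47386563 0.1128851  0.1030278 ] [ 0.51924362  0.33079467 -0.78801075]
shift mm [ -73.2 -154.4    1.1]
shift mm [ -73.4 -155.5  199.9]
turn deg [-21.4  33.5  62.9]
tool x heading 97.9 pos [0.5389 0.1569 0.4221] t 8.72 q [ 0.1   0.39 -0.67  1.4   0.24  1.43 -0.43]
```

>>> arm_command --pt "1 -12 -25 0 -2.7 4.2 7.9" --pt "1 -25 -50 0 -5.3 8.4 15.7" --pt "1 -37 -77 0 -8 12.6 23.6" --pt "1 -49 -103 0 -10.7 16.7 31.4" --pt "1 -61 -128 0 -13.4 20.9 39.3" --pt "1 -73 -154 0 -16 25.1 47.2" --pt "1 -73 -155 0 -18.7 29.3 55" --pt "1 -73 -155 0 -21.4 33.5 62.9" --pt "1 -73 -155 0 -21.4 33.5 62.9" --pt "1 -73 -155 0 -21.4 33.5 62.9"

```text
time_s: 9.98
ee_pos: [0.3946, 0.0624, 0.4194]
tcp_rot: [-2.7, -0.791, -0.919]
contact_force: [0.4, 0.2, 0.6]
opening: 0.094
gripper_force: 0.0
```

Run:
```python
from h import *
yaw,lean=32.5,38
g=np.array([.464,.1066,.118]); z=rot(yaw,lean).apply([0,0,1]); tcp=g+.019*z
go([tcp-.15*z,tcp],yaw,lean)
```

```text
shift mm [-1.197e+02  1.000e-01  1.579e+02]
shift mm [-118.7    0.5  307.9]
turn deg [-0.1  0.4  0.1]
tool x heading 32.6 pos [0.3946 0.0624 0.4194] t 9.97 q [ 0.69 -0.25 -0.37  2.25 -0.82  0.85 -0.22]
```

>>> arm_command --pt "1 -35 0 45 0 0 0" --pt "1 -70 0 90 0 0 0" --pt "1 -105 0 135 0 0 0" --pt "1 -120 0 158 0 0 0" --pt "1 -120 0 158 0 0 0" --pt "1 -120 0 158 0 0 0"

```text
time_s: 10.72
ee_pos: [0.4252, 0.0544, 0.273]
tcp_rot: [-2.687, -0.795, -0.88]
contact_force: [8.7, 105.9, 21.2]
opening: 0.0937
gripper_force: 0.0
```

Run:
```python
from h import *
yaw,lean=32.5,38
g=np.array([.464,.1066,.118]); z=rot(yaw,lean).apply([0,0,1]); tcp=g+.019*z
s=sensors.read_state();im=imaging.read_camera("wrist"); cv2.imwrite("pics/w4.png",im[:,:,::-1])
go([tcp-.05*z,tcp],yaw,lean,s)
c,st=blob(im,(0,150,80),(6,255,255),(200,50,440,400)); p=onz("wrist",c,.17,s);print(c,st,p)
```

```text
shift mm [-44.7 -19.2 130.3]
shift mm [-43.5 -17.7 180.2]
turn deg [-1.7  1.3 -0.1]
tool x heading 32.4 pos [0.4252 0.0544 0.273 ] t 10.72 q [ 1.28  0.2  -1.25  2.46 -1.1   0.24  0.13]
[305.91629297 214.16741405] [292 199  29  31 669] [0.46308593 0.10003278 0.17      ]
```

View pics/w4.png

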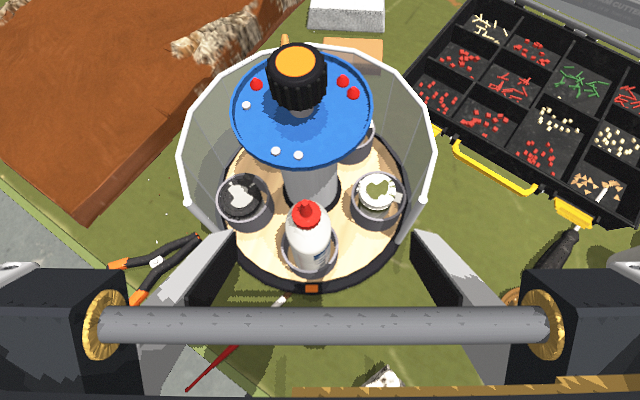

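The wrist view shows the glue's red cap at (306,214), its body at (308,245), pots in their cups at (243,197) and (377,195). The arm ran into its joint ranges (folded too tightly) and the force is high, so I back off first.

Run:
```python
from h import *
s=sensors.read_state();print(s["contact_force"],s["moment"],s["joint_efforts"].round(1),s["qd"].round(2),s["time_s"])
go([(.395,.062,.419),(.43,.08,.33)],32.5,38,s)
```

```text
[ 0.1713271  -7.54123785 -3.42593585] [-0.6206895   0.52951561 -0.24138447] [-12.2 -28.4 -17.8 -14.9  -0.8   3.    0.1] [-0.12 -0.05 -0.   -0.    0.01 -0.03 -0.01] 10.775
shift mm [  73.1  -35.4 -127.8]
shift mm [ 51.4 -29.5 -33.1]
turn deg [-1.1  1.3 -1.2]
tool x heading 31.1 pos [0.4267 0.0449 0.272 ] t 10.78 q [ 1.29  0.2  -1.24  2.46 -1.1   0.23  0.13]
```

Run:
```python
from h import *
s=sensors.read_state()
go([(.43,.06,.33),(.51,.11,.41)],45,24,s)
```

```text
shift mm [ 43.1 -12.6 -39.8]
shift mm [166.6 -14.4 -47.6]
turn deg [  5.1 -12.8 -11.8]
tool x heading 31.1 pos [0.4267 0.0449 0.272 ] t 10.78 q [ 1.29  0.2  -1.24  2.46 -1.1   0.23  0.13]
```

>>> arm_command --pt "1 10 0 -12 0 0 0" --pt "1 25 0 -25 0 0 0" --pt "1 43 -5 -40 0 0 0" --pt "1 60 -10 -42 1 -2 -2" --pt "1 80 -14 -44 2 -4 -4" --pt "1 100 -14 -46 3 -6 -6" --pt "1 120 -14 -47 4 -8 -8" --pt "1 140 -14 -48 5 -11 -10" --pt "1 166 -14 -48 5 -13 -12" --pt "1 166 -14 -48 5 -13 -12"

```text
time_s: 12.02
ee_pos: [0.5075, 0.1237, 0.4112]
tcp_rot: [-2.691, -1.161, -0.571]
contact_force: [-0.0, -0.6, 0.0]
opening: 0.0938
gripper_force: 0.0
```

Run:
```python
from h import *
go([(.51,.11,.41)],45,24)
```

```text
shift mm [-8.1 11.2 -2.1]
turn deg [-0.2  0.2  1.6]
tool x heading 46.8 pos [0.5075 0.1237 0.4112] t 12.03 q [ 0.88  0.18 -1.15  1.84 -0.06  0.87 -0.97]
```

Run:
```python
from h import *
yaw,lean=46,24
g=np.array([.464,.1066,.121]); z=rot(yaw,lean).apply([0,0,1]); tcp=g+.019*z
o=np.array([-.843,-.537,0])
print(tcp); go([tcp+o*.03+[0,0,.19],tcp+o*.02+[0,0,.1],tcp],yaw,lean)
```

```text
[0.46936832 0.11215906 0.10364264]
shift mm [-105.6  -28.    81.8]
shift mm [-133.   -26.3  168.1]
shift mm [-155.6  -22.3  267.4]
turn deg [0.2 0.2 0.7]
tool x heading 46.8 pos [0.5075 0.1237 0.4112] t 12.03 q [ 0.88  0.18 -1.15  1.84 -0.06  0.87 -0.97]
```

>>> arm_command --pt "1 -15 -4 12 0 0 0" --pt "1 -30 -8 24 0 0 0" --pt "1 -45 -12 36 0 0 0" --pt "1 -60 -16 48 0 0 0" --pt "1 -75 -20 60 0 0 0" --pt "1 -90 -24 72 0 0 0" --pt "1 -105 -28 82 0 0 0" --pt "1 -105 -28 82 0 0 0"

```text
time_s: 13.02
ee_pos: [0.4399, 0.0925, 0.2908]
tcp_rot: [-2.699, -1.153, -0.561]
contact_force: [0.5, -0.3, 0.2]
opening: 0.0937
gripper_force: 0.0
```

Run:
```python
from h import *
yaw,lean=46,24
g=np.array([.464,.1066,.121]); z=rot(yaw,lean).apply([0,0,1]); tcp=g+.019*z
o=np.array([-.843,-.537,0])
print(tcp); go([tcp+o*.03+[0,0,.19],tcp+o*.02+[0,0,.1],tcp],yaw,lean)
```

```text
[0.46936832 0.11215906 0.10364264]
shift mm [ 6.1  0.6 -0.5]
shift mm [-20.6   2.4  86. ]
shift mm [-42.4   6.6 185.5]
turn deg [0.2 0.7 0.3]
tool x heading 46.3 pos [0.4399 0.0925 0.2908] t 13.03 q [ 0.95  0.21 -1.16  2.2  -0.09  0.53 -0.86]
```

>>> arm_command --pt "1 -3 0 14 0 0 0" --pt "1 -7 0 28 0 0 0" --pt "1 -11 1 42 0 0 0" --pt "1 -15 2 58 0 0 0" --pt "1 -18 2 72 0 0 0" --pt "1 -20 2 86 0 0 0" --pt "1 -20 2 86 0 0 0"

```text
time_s: 13.9
ee_pos: [0.4549, 0.1034, 0.2052]
tcp_rot: [-2.698, -1.155, -0.565]
contact_force: [-0.1, 0.6, 0.1]
opening: 0.094
gripper_force: 0.0
```

Run:
```python
from h import *
yaw,lean=46,24
g=np.array([.464,.1066,.121]); z=rot(yaw,lean).apply([0,0,1]); tcp=g+.019*z
s=sensors.read_state();im=imaging.read_camera("wrist"); cv2.imwrite("pics/w5.png",im[:,:,::-1])
go([tcp+[0,0,.05],tcp],yaw,lean,s)
c,st=blob(im,(0,150,80),(6,255,255),(200,50,440,400)); p=onz("wrist",c,.17,s);print(c,st,p)
```

```text
shift mm [-5.6  4.  53.8]
shift mm [-25.5   3.7  99.7]
turn deg [0.3 0.5 0.4]
tool x heading 46.5 pos [0.4549 0.1034 0.2052] t 13.9 q [ 0.58  0.36 -0.85  2.31  0.15  0.25 -1.08]
[334.05550811 234.676345  ] [ 315  216   39   39 1171] [0.4661303  0.10375875 0.17      ]
```

View pics/w5.png

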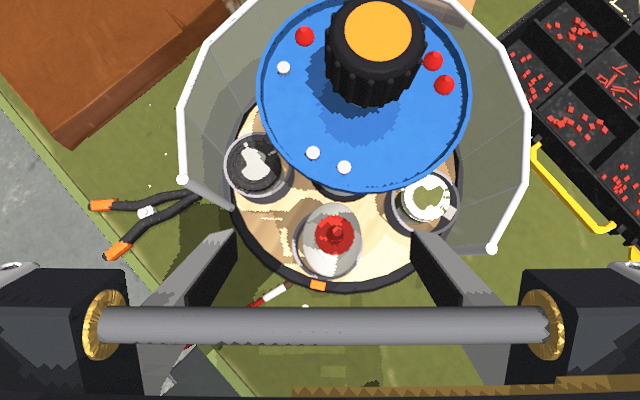

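The wrist view shows the glue's cap at (334,235), centred between the fingers; the pots stand in their cups. Joint 6 is near its limit, so I'll lean less and turn the lean sideways.

```bash
cat >> h.py <<'E'
def grasp(yaw,lean,g=(.464,.1063,.123),ups=(.1,.05,0),out=(.015,0.005,0)):
    z=rot(yaw,lean).apply([0,0,1]); tcp=np.array(g)+.019*z; o=np.array([-.843,-.537,0])
    go([tcp+o*b+[0,0,a] for a,b in zip(ups,out)],yaw,lean)
E
python3 -c "
from h import *
grasp(58,21)"
```

```text
shift mm [ 0.1 -0.6  0.5]
shift mm [-10.9   1.4  50.2]
shift mm [-26.4   2.2  98. ]
turn deg [  4.9  -2.4 -10.7]
tool x heading 46.5 pos [0.4552 0.1034 0.2057] t 13.95 q [ 0.58  0.36 -0.85  2.31  0.15  0.25 -1.08]
```

>>> arm_command --pt "1 0 0 0 1 -0.5 -2" --pt "1 0 0 0 2.5 -1 -5" --pt "1 0 0 0 4 -2 -8" --pt "1 0 0 0 5 -2.4 -10.7" --pt "1 0 0 0 5 -2.4 -10.7"

```text
time_s: 14.58
ee_pos: [0.4555, 0.103, 0.2057]
tcp_rot: [-2.557, -1.417, -0.475]
contact_force: [-0.4, 0.4, 0.3]
opening: 0.0938
gripper_force: 0.0
```

```bash
python3 -c "
from h import *
grasp(58,21)"
```

```text
shift mm [ 0.4 -0.9  0.6]
shift mm [-9.2  3.5 50.5]
shift mm [-23.    5.7  98.8]
turn deg [-0.1 -0.1 -0. ]
tool x heading 58.0 pos [0.4555 0.103  0.2057] t 14.57 q [ 0.66  0.43 -0.95  2.22  0.19  0.41 -0.92]
```

>>> arm_command --pt "1 -2 0 10 0 0 0" --pt "1 -4 1 20 0 0 0" --pt "1 -6 2 30 0 0 0" --pt "1 -8 3 40 0 0 0" --pt "1 -9 3.5 50 0 0 0" --pt "1 -9 3.5 50 0 0 0"

```text
time_s: 15.32
ee_pos: [0.4623, 0.1099, 0.1547]
tcp_rot: [-2.557, -1.419, -0.471]
contact_force: [-0.1, 0.1, -0.1]
opening: 0.094
gripper_force: 0.0
```

```bash
python3 -c "
from h import *
grasp(58,21)"
```

```text
shift mm [  9.8  -3.3 -50.4]
shift mm [ 0.3  1.2 -0.5]
shift mm [-13.4   3.5  47.8]
turn deg [-0.2  0.   0. ]
tool x heading 58.0 pos [0.4623 0.1099 0.1547] t 15.32 q [ 0.5   0.51 -0.78  2.26  0.3   0.27 -1.  ]
```

```bash
python3 -c "
from h import *
grasp(66,19)"
```

```text
shift mm [  9.1  -4.1 -50.4]
shift mm [-0.4  0.3 -0.5]
shift mm [-14.1   2.7  47.8]
turn deg [ 2.5 -2.  -7.5]
tool x heading 58.0 pos [0.4623 0.1099 0.1547] t 15.32 q [ 0.5   0.51 -0.78  2.26  0.3   0.27 -1.  ]
```

>>> arm_command --pt "1 0 0 0 0.8 -0.6 -2.5" --pt "1 0 0 0 1.7 -1.3 -5" --pt "1 0 0 0 2.5 -2 -7.5" --pt "1 -2 0.5 8 2.5 -2 -7.5" --pt "1 -4 1 16 2.5 -2 -7.5" --pt "1 -7 1.5 24 2.5 -2 -7.5" --pt "1 -7 1.5 24 2.5 -2 -7.5"

```text
time_s: 16.2
ee_pos: [0.4643, 0.1106, 0.1297]
tcp_rot: [-2.46, -1.597, -0.412]
contact_force: [-0.5, -0.0, -0.3]
opening: 0.094
gripper_force: 0.0
```

```bash
python3 -c "
from h import *
grasp(66,19)"
```

```text
shift mm [ 14.7  -6.8 -74.6]
shift mm [  6.4  -1.3 -24.6]
shift mm [-6.   1.5 24. ]
turn deg [ 0.  0. -0.]
tool x heading 66.0 pos [0.4643 0.1106 0.1297] t 16.2 q [ 0.47  0.57 -0.76  2.23  0.38  0.3  -0.94]
```

>>> arm_command --pt "1 -2 0.5 7 0 0 0" --pt "1 -4 1 14 0 0 0" --pt "1 -5 1.5 21 0 0 0" --pt "1 -5 1.5 21 0 0 0"

```text
time_s: 16.7
ee_pos: [0.467, 0.112, 0.1085]
tcp_rot: [-2.46, -1.597, -0.413]
contact_force: [-0.2, 0.2, -0.7]
opening: 0.094
gripper_force: 0.0
```

```bash
python3 -c "
from h import *
grasp(66,19)"
```

```text
shift mm [ 19.4  -8.6 -95.5]
shift mm [ 11.   -3.1 -45.5]
shift mm [-1.4 -0.4  3.2]
turn deg [ 0.1 -0.  -0. ]
tool x heading 66.0 pos [0.467  0.112  0.1085] t 16.7 q [ 0.42  0.61 -0.71  2.24  0.44  0.25 -1.  ]
```

>>> arm_command --pt "-1 0 0 0 0 0 0" --pt "-1 0 0 0 0 0 0" --pt "-1 0 0 0 0 0 0" --pt "-1 0 0 0 0 0 0" --pt "-1 0 0 0 0 0 0" --pt "-1 0 0 0 0 0 0" --pt "-1 0 0 0 0 0 0" --squeeze 20

```text
time_s: 17.58
ee_pos: [0.4676, 0.1119, 0.1091]
tcp_rot: [-2.461, -1.597, -0.415]
contact_force: [1.1, -0.4, 0.3]
opening: 0.047
gripper_force: 19.9
```

```bash
python3 -c "
from h import *
s=sensors.read_state(); o=np.array([np.cos(np.radians(228)),np.sin(np.radians(228)),0]);p=s['ee_pos']
go([p+[0,0,.02]+o*.001,p+[0,0,.038]+o*.002,p+[0,0,.046]+o*.006,p+[0,0,.06]+o*.018,p+[0,0,.09]+o*.03],s=s)"
```

```text
shift mm [  5.6  -0.3 -19.2]
shift mm [ 10.6  -0.5 -36.5]
shift mm [  9.6  -1.7 -45.3]
shift mm [  3.4  -5.4 -62.3]
shift mm [  2.4  -9.  -94.4]
tool x heading 66.0 pos [0.4676 0.1119 0.1091] t 17.57 q [ 0.42  0.61 -0.71  2.24  0.44  0.25 -1.  ]
```

>>> arm_command --pt "-1 2.8 0 -10 0 0 0" --pt "-1 5.6 0 -19 0 0 0" --pt "-1 8 0 -28 0 0 0" --pt "-1 10.6 -0.5 -36.5 0 0 0" --pt "-1 10.6 -0.5 -36.5 0 0 0"

```text
time_s: 18.2
ee_pos: [0.4665, 0.1103, 0.1478]
tcp_rot: [-2.462, -1.597, -0.416]
contact_force: [0.5, 0.0, -1.3]
opening: 0.0472
gripper_force: 19.9
```

>>> arm_command --pt "-1 -1 -1 -8 0 0 0" --pt "-1 -4 -3 -17 0 0 0" --pt "-1 -7 -5 -26 0 0 0" --pt "-1 -8 -7 -40 0 0 0" --pt "-1 -8 -8 -58 0 0 0" --pt "-1 -8 -8 -58 0 0 0"

```text
time_s: 18.95
ee_pos: [0.4484, 0.0889, 0.2]
tcp_rot: [-2.463, -1.596, -0.417]
contact_force: [0.4, -0.7, -0.9]
opening: 0.0473
gripper_force: 19.9
```

Run:
```python
from h import *
go([])
im=imaging.read_camera("scene"); t=imaging.read_camera("top")
k=np.hstack([cv2.resize(x,None,fx=2,fy=2) for x in (im[130:310,220:400],t[150:330,210:390])]); cv2.imwrite("pics/k6.png",k[:,:,::-1])
```

```text
tool x heading 65.9 pos [0.4484 0.0889 0.2   ] t 18.95 q [ 0.72  0.48 -1.02  2.19  0.28  0.5  -0.86]
```

View pics/k6.png

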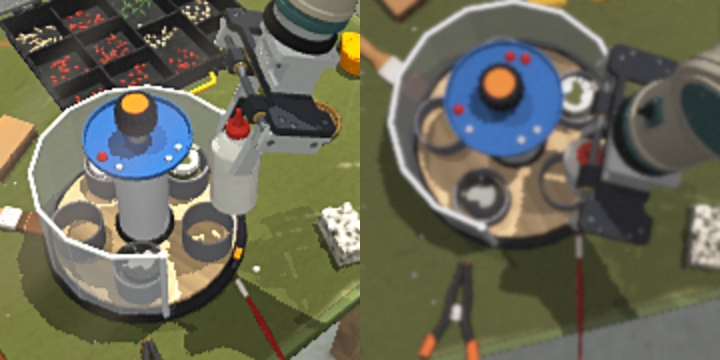

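The crops (scene left, top right) show the glue hanging upright in the gripper outside the dish (scene crop (235,165)), front cup empty at (207,232), and the three pots in their cups.

```bash
python3 -c "
from h import *
for n,px,z in [('smallbottle',(430,128),.06),('sb foot',(426,143),0),('orange',(461,156),.02),('vise',(455,195),.06),('vise l',(448,238),.05),('screwdriver',(397,165),.015)]: print(n,onz('top',px,z).round(3))
go([(.4484,.0889,.26),(.50,-.05,.26),(.5415,-.157,.26),(.5415,-.157,.20)])"
```

```text
smallbottle [ 0.676 -0.252  0.06 ]
sb foot [ 0.66 -0.25 -0.  ]
orange [ 0.596 -0.322  0.02 ]
vise [ 0.489 -0.259  0.06 ]
vise l [ 0.391 -0.213  0.05 ]
screwdriver [ 0.612 -0.153  0.015]
shift mm [ 20.    0.8 -57.6]
shift mm [-80.1 104.6 -91.8]
shift mm [-156.4  186.2 -118. ]
shift mm [-176.   186.   -61.3]
tool x heading 65.9 pos [0.4478 0.0891 0.1991] t 19.05 q [ 0.72  0.48 -1.01  2.19  0.28  0.5  -0.86]
```

>>> arm_command --pt "-1 7 0 -20 0 0 0" --pt "-1 14 0 -40 0 0 0" --pt "-1 18 3 -57 0 0 0" --pt "-1 5 18 -64 0 0 0" --pt "-1 -15 38 -70 0 0 0" --pt "-1 -37 61 -77 0 0 0" --pt "-1 -59 84 -84 0 0 0" --pt "-1 -80 105 -92 0 0 0" --pt "-1 -103 129 -100 0 0 0" --pt "-1 -123 150 -107 0 0 0"

```text
time_s: 20.3
ee_pos: [0.5233, -0.1108, 0.2595]
tcp_rot: [-2.461, -1.596, -0.413]
contact_force: [-0.3, 0.7, -0.8]
opening: 0.0474
gripper_force: 19.9
```

```bash
python3 -c "
from h import *
go([(.5415,-.157,.26),(.5415,-.157,.18)],66,19)"
```

```text
shift mm [-32.7  35.5 -11.8]
shift mm [-58.8  35.4  63.8]
turn deg [ 0.1 -0.  -0. ]
tool x heading 65.9 pos [ 0.5233 -0.1108  0.2595] t 20.3 q [ 1.08  0.61 -1.09  1.81  0.27  0.92 -0.48]
```

Run:
```python
from h import *
s={"ee_pos":np.array([.5357,.1536,.3792]),"tcp_rot":np.array([3.061,.703,-.005])}
for n,f,r in [("scene","s0",(355,172,398,208)),("top","t0",(385,170,432,212)),("wrist","w1",(462,205,530,275))]:
    im=cv2.imread(f"pics/{f}.png"); x0,y0,x1,y1=r
    m=cv2.inRange(cv2.cvtColor(im,cv2.COLOR_BGR2HSV)[y0:y1,x0:x1],(5,60,50),(22,255,255))
    m=cv2.morphologyEx(m,cv2.MORPH_OPEN,np.ones((2,2)))
    c=max(cv2.findContours(m,cv2.RETR_EXTERNAL,cv2.CHAIN_APPROX_NONE)[0],key=cv2.contourArea)
    h=cv2.convexHull(c); e=cv2.fitEllipse(h); px=np.array(e[0])+[x0,y0]
    P=np.array([onz(n,q[0]+[x0,y0],.01,s)[:2] for q in h],np.float32); ce,rad=cv2.minEnclosingCircle(P)
    print(n,px.round(1),np.round(e[1],1),onz(n,px,.01,s).round(4),"enclosing",np.round(ce,4),round(rad,4))
```

```text
scene [376.9 191.1] [20.9 27.7] [ 0.5348 -0.162   0.01  ] enclosing [ 0.5357 -0.1628] 0.0441
top [407.4 190. ] [32.  39.7] [ 0.5415 -0.1613  0.01  ] enclosing [ 0.5457 -0.16  ] 0.0533
wrist [496.1 239.5] [46.6 53.5] [ 0.5399 -0.1658  0.01  ] enclosing [ 0.5398 -0.1662] 0.0444
```

```bash
python3 -c "
from h import *
go([(.5405,-.158,.26),(.5405,-.158,.122)],66,19)"
```

```text
shift mm [-33.9  35.  -12.2]
shift mm [-78.9  34.9 118.2]
turn deg [ 0.1 -0.  -0. ]
tool x heading 65.9 pos [ 0.5233 -0.1108  0.2595] t 20.3 q [ 1.08  0.61 -1.09  1.81  0.27  0.92 -0.48]
```

>>> arm_command --pt "-1 -17 18 -6 0 0 0" --pt "-1 -34 35 -12 0 0 0" --pt "-1 -44 35 18 0 0 0" --pt "-1 -54 35 46 0 0 0" --pt "-1 -64 35 75 0 0 0" --pt "-1 -73 35 100 0 0 0" --pt "-1 -79 35 118 0 0 0" --pt "-1 -79 35 118 0 0 0"

```text
time_s: 21.3
ee_pos: [0.5396, -0.1566, 0.1218]
tcp_rot: [-2.459, -1.596, -0.411]
contact_force: [0.4, -0.4, -1.9]
opening: 0.0472
gripper_force: 19.9
```

Run:
```python
from h import *
s=sensors.read_state()
im=imaging.read_camera("scene"); w=imaging.read_camera("wrist"); cv2.imwrite("pics/s7.png",im[:,:,::-1]); cv2.imwrite("pics/w7.png",w[:,:,::-1])
go([(.5405,-.158,.097)],66,19,s)
k=np.hstack([cv2.resize(im[110:230,320:440],None,fx=3,fy=3),cv2.resize(w[130:370,200:480],(420,360))]); cv2.imwrite("pics/k7.png",k[:,:,::-1])
c,st=blob(im,(0,150,100),(6,255,255),(340,120,420,200)); print(c,st,onz("scene",c,.187-.01-.019))
```

```text
shift mm [-9.   1.4 23.1]
turn deg [-0.1 -0.  -0. ]
tool x heading 66.0 pos [ 0.5396 -0.1566  0.1218] t 21.3 q [ 1.01  0.81 -0.93  1.86  0.45  0.72 -0.48]
[384.05194805 150.66233766] [379 143  10  13  77] [ 0.54816843 -0.17635948  0.158     ]
```

View pics/k7.png

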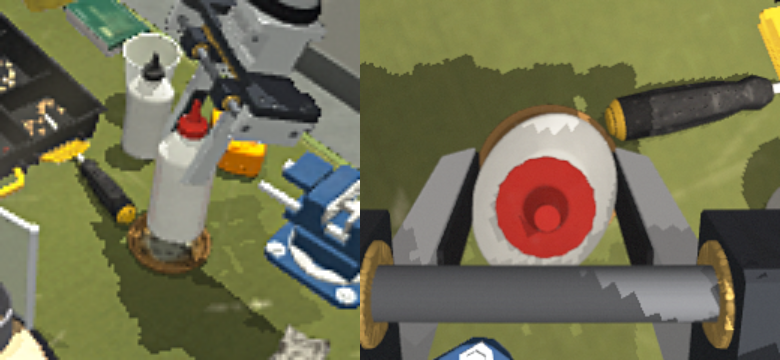

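The crops show the glue just above the rusty lid (scene crop: cap (194,118), foot about (172,240) over the lid at (170,242)); the wrist crop shows the cap at (546,207), the lid's rim behind, and the screwdriver clear of the bottle.

Run:
```python
from h import *
s=sensors.read_state(); im=cv2.imread("pics/s7.png")[:,:,::-1].copy(); w=cv2.imread("pics/w7.png")[:,:,::-1].copy()
c,st=blob(im,(0,150,100),(6,255,255),(340,120,420,200)); a=ray("scene",c)
d,st=blob(w,(0,150,80),(6,255,255),(200,130,480,370)); b=ray("wrist",d,s)
print("cap",tri(a,b),onz("scene",c,.176),onz("wrist",d,.176,s))
cal=imaging.calibration("scene");K,D,A,o=cam("scene")
for p in [(.5371,-.1623,.176),(.5371,-.1623,.035)]: print(cv2.projectPoints(np.array([p]),np.array(cal["rvec"]),np.array(cal["tvec"]),K,D)[0].ravel())
m=cv2.inRange(cv2.cvtColor(im,cv2.COLOR_RGB2HSV),(0,0,120),(180,60,255))[140:200,365:395]
for y in range(14,56,4):
    x=np.where(m[y])[0]; print(y+140,x.min()+365 if len(x) else None,x.max()+365 if len(x) else None,len(x))
```

```text
cap [ 0.53848323 -0.16396381  0.17164687] [ 0.5353795  -0.16002601  0.176     ] [ 0.53866469 -0.16354874  0.176     ]
[384.19996504 149.98351312]
[377.470703   185.09803171]
154 365 394 20
158 365 394 30
162 365 393 29
166 372 391 20
170 371 390 20
174 370 389 20
178 370 388 19
182 369 388 20
186 370 387 18
190 369 383 9
194 None None 0
```

>>> arm_command --pt "-1 -2 0.5 6 0 0 0" --pt "-1 -4 0.5 12 0 0 0" --pt "-1 -6 0.5 18 0 0 0" --pt "-1 -7.2 0.5 21 0 0 0" --pt "-1 -7.2 0.5 21 0 0 0"

```text
time_s: 22.02
ee_pos: [0.5409, -0.1571, 0.1008]
tcp_rot: [-2.461, -1.597, -0.414]
contact_force: [-0.1, 0.9, -0.8]
opening: 0.0473
gripper_force: 19.9
```

>>> arm_command --pt "-1 -0.5 0 1.5 0 0 0" --pt "-1 -1 0 2.5 0 0 0" --pt "-1 -1.2 0 3.5 0 0 0" --pt "-1 -1.2 0 3.5 0 0 0"

```text
time_s: 22.52
ee_pos: [0.5412, -0.1571, 0.0976]
tcp_rot: [-2.461, -1.597, -0.414]
contact_force: [-0.4, 0.2, -0.3]
opening: 0.0472
gripper_force: 19.9
```

>>> arm_command --pt "-1 -0.3 0 0.8 0 0 0" --pt "-1 -0.3 0 0.8 0 0 0" --pt "-1 -0.3 0 0.8 0 0 0"

```text
time_s: 22.9
ee_pos: [0.5415, -0.1568, 0.0974]
tcp_rot: [-2.461, -1.597, -0.415]
contact_force: [-1.3, -0.2, 5.1]
opening: 0.047
gripper_force: 20.0
```

>>> arm_command --pt "-1 0 0 -0.3 0 0 0" --pt "0.1 0 0 -0.3 0 0 0" --pt "0.2 0 0 -0.3 0 0 0" --pt "0.4 0 0 -0.3 0 0 0" --pt "0.6 0 0 -0.3 0 0 0" --pt "0.8 0 0 -0.3 0 0 0" --pt "1 0 0 -0.3 0 0 0" --pt "1 0 0 -0.3 0 0 0" --squeeze 5

```text
time_s: 23.9
ee_pos: [0.541, -0.1573, 0.0968]
tcp_rot: [-2.461, -1.597, -0.414]
contact_force: [0.6, 0.3, 0.5]
opening: 0.0936
gripper_force: 0.0
```

Retract along the tool axis, away from the bottle.

>>> arm_command --pt "1 0 0 -15 0 0 0" --pt "1 0 0 -35 0 0 0" --pt "1 0 0 -60 0 0 0" --pt "1 0 0 -85 0 0 0" --pt "1 0 0 -110 0 0 0" --pt "1 0 0 -140 0 0 0" --pt "1 0 0 -170 0 0 0" --pt "1 0 0 -200 0 0 0" --pt "1 0 0 -200 0 0 0" --pt "1 0 0 -200 0 0 0"

```text
time_s: 25.15
ee_pos: [0.5135, -0.2166, 0.2856]
tcp_rot: [-2.461, -1.597, -0.413]
contact_force: [0.2, -0.2, 0.3]
opening: 0.0938
gripper_force: 0.0
```

Run:
```python
from h import *
s=sensors.read_state(); print(s["ee_pos"],s["contact_force"].round(1))
im=imaging.read_camera("scene"); t=imaging.read_camera("top")
P=[]
for n,i,r in [("scene",im,(350,120,420,210)),("top",t,(380,160,450,230))]:
    try:
        c,st=blob(i,(0,150,100),(6,255,255),r); P.append(ray(n,c)); print(n,c,st,onz(n,c,.151))
    except Exception as e: print(n,e)
k=np.hstack([cv2.resize(x,None,fx=2,fy=2) for x in (im[120:300,220:420],t[140:320,220:420])]); cv2.imwrite("pics/k8.png",k[:,:,::-1])
```

```text
[ 0.51354129 -0.21663171  0.28560278] [ 0.2 -0.2  0.3]
scene [382.27777778 156.625     ] [378 149   9  13  72] [ 0.5385409  -0.16129914  0.151     ]
top [418.44318182 173.01136364] [414 168  10  11  88] [ 0.53844973 -0.16059397  0.151     ]
```

View pics/k8.png

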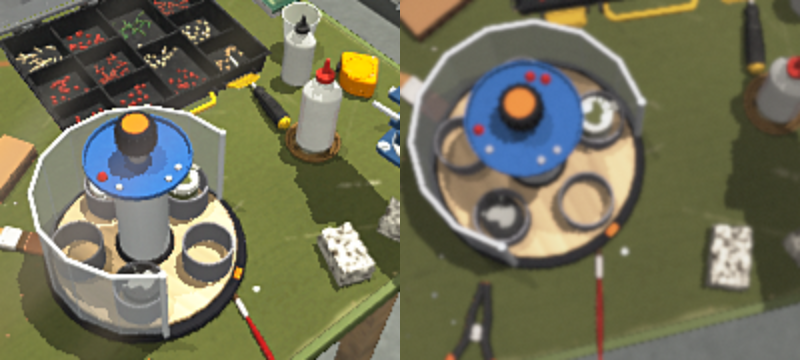

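The glue stands upright, centred on the lid (scene crop (320,110)). The knob is up, the front cup is empty, and the pots are in their cups.

```bash
python3 -c "
from rig import manip
print(manip.sign_off())"
```

```text
the job is handed in; nothing more can be done
None
```

The glue bottle stands upright on the rusty lid, about 3 mm from its centre; the turntable is locked at the front position, the three pots are in their cups, and the job was handed in at about 25 s of the 70 s. One wrist-force reading briefly hit 106 N (limit 120 N) when the arm folded against its joint limits, before the glue was gripped.

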